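# Pack the bracket kit into the strapped tray

## Robot

A 6-joint arm with a two-finger parallel gripper is mounted at the origin on a cart in front of the work surface, level with it; the furniture and walls round the work are solid. World frame = base frame: x ahead of the robot, y to its left, z up, the work surface at z = 0. Lengths are in m, angles in degrees, forces in N, time in s.
With the tool pointing down it reaches from about 0.3 to 0.875 m from the base axis. Payload 6.4 kg.
Tool frame: the origin (TCP) lies at the very end of the fingers, on their centre line; the grasp point (between the pads) lies 19 mm behind it; z points along the fingers, y is the direction in which the jaws open and shut (so a half turn about z gives the same grasp; the last joint's range is limited). The gripper opens to 88 mm and grips with 3 to 60 N. Pads are 18 mm wide; open, the fingers measure 123 mm over their backs; the gripper's body (75 mm by 187 mm) begins 45 mm behind the grasp point.
Start: joints at [-11.82, 10.359, 92.074, -0, 77.567, -11.82], TCP at [0.575, 0, 0.239] pointing down, gripper open.
Joint ranges: [-171.53, 171.53], [-51.25, 118.39], [17.06, 147.69], [-65.23, 245.23], [0, 150.52], [-178.68, 178.68]. Speed limits (degrees/s): [147.25, 147.25, 172.46, 180, 180, 180].

## Interface

Orientations are given as [roll, pitch, yaw] about the fixed x, y, z axes, in that order (R = Rz(yaw) Ry(pitch) Rx(roll)).
In Python, from workcell import bot gives the robot as it stands. The module is installed in compiled form; this text tells all that it offers.
- The arm moves only by the tool move_arm, never from a script. Its argument "deltas" is a list of rows, each a list of 2 entries, a list of its own where there are three numbers: the shift along the tool's x, y, z as a fraction of full scale, then the turn, a rotation vector about the tool's x, y, z as a fraction of full scale. A call has 1 to 20 rows; each row is the pose to reach, as a shift and turn from the pose commanded when the call began, along the tool's axes at that moment; what a row does not reach only later rows make up. Full scale, the value 1, is 100 mm for a shift and 60 degrees for a turn. A row lasts 1/10 s, in which the tool goes at most 50 mm and 8.59 degrees, less where a joint would pass 70% of its speed; a pose out of reach is approached as far as the arm can. A call with a number of a shift or a turn outside -1 to 1 is refused whole. A call with a gripper value outside its range is refused whole. "jaw" is the opening, from -1 (shut) to 1 (fully open), set as the call begins (left out, the last holds). The fingers move at their own pace and stop on an object; the grip force is fixed at half the most. Time passes only in rows, so rows that repeat a pose let the fingers close. It gives the time, the measured TCP pose, the force and the opening at its end, in the units of the state.
- bot.read_state(): the state, without advancing time (a new reading comes with each control period).
- bot.read_camera(name): name is "scene" or "side" or "wrist"; returns a dict with "frame" (400x640x3 uint8, red, green, blue), "z_map" (400x640 float32, m along the optical axis (not along the pixel's ray), 0 where there is no reading), "vertical_fov" (degrees; the focal length in pixels is half the picture's height over the tangent of half this angle, whatever the lens; pixels are square), "cx", "cy" (the principal point, pixels), "origin" and "attitude" of the camera in the world. Camera axes: x right, y down, z forward; pixel columns grow to the right and rows downward; lengths in m; the calibration is good to about 2 mm. A picture is of the moment at which its call begins.
- bot.sign_off(): hands the job in, once; it reports no verdict.
Trained networks look in the newest picture that a camera, given by its name, has taken for a name from the list of things; names that differ only in an ending like _2 or _b are one class to them, and where a whole thing is asked for, a point or a joint stands for the part that bears it (a point fixed in the world has none). Each returns a list of dicts, best first, with "conf" (0 to 1); they miss things now and then, are a little off and sometimes report something else, mostly with a low value. They report only what shows in the picture. A call takes as long as a camera call. They do not tell look-alikes from the thing itself.
- bot.trace(camera, thing): "pixels" (400x640 bool, what is visible of it) and "box" ([centre column, centre row, width, height] in pixels, round what is visible of it).
- bot.place_of(camera, thing): "point" ([row, column] in pixels: a listed point, or the origin of a listed thing).
The state is a dict: "t": time; "joint_pos": joint angles; "qvel": joint speeds; "effort": joint torques, N m; "tool_pos": TCP position; "eef_rot": TCP orientation; "ft_force": force on the tool from outside, world axes, zero at the start; "torque": the same for the moment, N m; "grip_width": finger opening in m.
Only numpy, scipy, OpenCV 4.12 (cv2) and the standard library are available. Lean on these libraries where they do the work, as an engineer would, in place of code of your own. Each camera call takes 0.05 s, during which the arm holds its last target. There are 200 camera calls.

## Task

Pack the loose L-shaped elbow and the stepped block into the dark steel tray, beside the spacer bar that already lies in it. The elbow goes in the side bay, foot along the back wall and pointing into the lane, nudged over so that the bar lies along the left wall with hardly any play; the stepped block then fills the lane, tongue first beside the elbow's foot, pushed fully home so that it does not stick out of the mouth. Leave the other things on the bench where they are.

Things in the scene. Friction and masses are not known exactly. Their poses are not given: they have to be found in the camera images.
- tray: Dark steel tray fixed to the bench; floor level with the bench, no sill. Origin: middle of its inside, at bench level; x points from mouth to back wall, y to the left seen from the mouth. Inside x -49 to 49, y -85 to 85 mm; walls 4 mm thick, 30 mm high. Flat straps (underside 30, top 33 mm up) lie over x 28 to 53 at all y and over y 26 to 60 at all x; else open above.
- lane_mouth (a point): Middle of the tray's open front (tray x -53, y -38 mm), at bench level, axes as the tray. The lane behind it, y -85 to 9 mm in the tray, is 94 mm wide; beside it two lips as high as the walls flare outwards, to 115 mm apart at tray x -74. No sill: parts slide in flat from the bench, under the back strap.
- side_bay (a point): Middle of the side bay's floor (tray x 0, y 47 mm), at bench level, axes as the tray. The bay, tray y 9 to 85 mm, has a front wall and is strapped over: parts get there only from the lane, sideways. It takes the spacer bar (28 mm) and the elbow's leg (44 mm) with 4 mm to spare.
- elbow: Plain aluminium L lying flat, 94x86x25 mm, about 0.26 kg, loose. Origin: centre of the 94x86 outline, on the underside. Leg x -47 to 47, y -1 to 43 mm; foot x 14 to 47, y -43 to -1. Packed, its axes are the tray's: foot along the back wall pointing right into the lane, leg in the side bay next to the bar; origin near tray x 0, y 10 to 14 mm.
- block: Plain aluminium stepped block lying flat, 93x88x25 mm, about 0.3 kg, loose. Origin: centre of the 93x88 outline, on the underside. Body x -46.5 to 15.5, y -44 to 44 mm; tongue x 15.5 to 46.5, y -44 to -6. Packed, its axes are the tray's: tongue to the back, right of the elbow's foot, rear face filling the mouth; origin near tray x -1, y -38 mm.
- spacer_bar: Plain aluminium bar, 94x28x25 mm, about 0.13 kg, loose, already in the tray's side bay, lengthwise along the tray's x, 4 to 14 mm off the left wall. Origin: centre of its underside, x along its 94 mm. Packed it lies along the left wall, origin near tray x 0, y 71 mm; the elbow may push it there.
- calculator: Desk calculator, 150x108x29 mm, lying to the right of the tray, loose, not part of the job. Origin: centre of its underside.
- sample_jar: Sample jar with screw lid, 68 mm across, 73 mm high, far right, loose, not part of the job. Origin: centre of its underside.
- stapler: Steel stapler, 34x202x28 mm, lying left of the tray, loose, not part of the job. Origin: centre of its underside.
- tally: Round tally counter with a finger ring, 77x47x26 mm, far right, loose, not part of the job. Origin: centre of its underside.
- tape_roll: Roll of brown packing tape lying flat, 102 mm across, 48 mm high, on the left, loose, not part of the job. Origin: centre of its underside.
Mind the look-alikes: they are no part of the job. Leave any red look-alike of the elbow alone.

How it is judged:
By the outcome, as a careful person would: the job done as asked, in the order asked, and still so for the second after the job is handed in, with the robot touching nothing.
It also fails if it takes over 72 s, if anything falls off the work surface, if the arm or the gripper's body presses on something with over 40 N, if the wrist force passes 120 N, or if a joint passes its speed limit or range.

## Working session

There is one attempt and no reset: what is moved stays moved. The work goes in short steps, Python scripts to look and compute and a tool call to move; the robot and the scene stay as the last step left them, time stands still between calls to the robot, and variables do not carry over. Pictures are saved under pics/ and viewed, about 8 in all and at most 12, crops included, and the job is handed in when it is done.

Besides the shell and the picture viewer there is one more tool, called after "Emit:" by a JSON object that holds its "name" and its "arguments", one argument or row to a line. move_arm: Moves the arm, as the interface text tells. Its arguments: {"type":"object","properties":{"deltas":{"type":"array","items":{"type":"array"}},"jaw":{"type":"number"}},"required":["deltas"]}

```bash
mkdir -p pics
cat > h.py <<'E'
import numpy as np,cv2
from scipy.spatial.transform import Rotation as Ro
from workcell import bot
def cam(n):
    c=bot.read_camera(n); c['f']=200/np.tan(np.radians(c['vertical_fov'])/2)
    a=np.array(c['attitude'],float)
    c['R']=a if a.shape==(3,3) else Ro.from_euler('xyz',a,degrees=True).as_matrix()
    c['o']=np.array(c['origin']); return c
def cloud(c):
    v,u=np.mgrid[:400,:640]; z=c['z_map']
    p=np.stack([(u-c['cx'])/c['f']*z,(v-c['cy'])/c['f']*z,z],-1)
    return p@c['R'].T+c['o']
def topview(c,x0,x1,y0,y1,zh,s=0.001):
    # rectified image of plane z=zh ; rows: x decreasing downward, cols: y decreasing rightwards
    nx,ny=int((x1-x0)/s),int((y1-y0)/s)
    X=x1-s*np.arange(nx)[:,None]+0*np.arange(ny)[None]; Y=y1-s*np.arange(ny)[None]+0*X
    p=(np.stack([X,Y,zh+0*X],-1)-c['o'])@c['R']
    return cv2.remap(c['frame'],(p[...,0]/p[...,2]*c['f']+c['cx']).astype('f4'),(p[...,1]/p[...,2]*c['f']+c['cy']).astype('f4'),cv2.INTER_LINEAR)
def save(n,im): cv2.imwrite(n,cv2.cvtColor(im,cv2.COLOR_RGB2BGR))
E
python3 - <<'E'
from h import *
c=cam('scene');print(c['attitude'],c['origin'],c['f'])
save('pics/s.png',c['frame'])
P=cloud(c)
for t in ['tray','elbow','block','spacer_bar']:
    for r in bot.trace('scene',t)[:3]:
        m=r['pixels']&(c['z_map']>0); print(t,r['conf'],np.round(r['box']),np.round(np.median(P[m],0),3))
for t in ['lane_mouth','side_bay','elbow','block','tray']:
    print(t,[(round(r['conf'],2),np.round(r['point'])) for r in bot.place_of('scene',t)[:3]])
d=cam('side');save('pics/side.png',d['frame']);print(d['origin'])
print(bot.read_state())
E
```

```text
[-139.69071727    0.67836397 -143.5126436 ] [-0.04567922  0.92749085  1.14660848] 364.53777591255914
tray 0.87 [333. 162.  50.  36.] [ 0.6   -0.041  0.016]
elbow 0.57 [237. 337.  30.  41.] [0.405 0.772 0.025]
block 0.82 [389. 147.  28.  22.] [ 0.457 -0.259  0.024]
spacer_bar 0.59 [377. 114.  15.  24.] [ 0.615 -0.399  0.06 ]
lane_mouth []
side_bay [(0.57, array([172., 330.]))]
elbow [(0.81, array([220., 317.])), (0.7, array([339., 240.]))]
block [(0.74, array([147., 385.]))]
tray [(0.9, array([166., 335.]))]
[-0.28098901 -0.20403937  1.54454424]
{'t': 0.55, 'joint_pos': array([-1.18210637e+01,  1.03588659e+01,  9.20745121e+01,  1.42174247e-03,
        7.75663185e+01, -1.18186801e+01]), 'qvel': array([ 0.0589731 , -0.07996077, -0.10220449, -0.08399089,  0.04627036,
       -0.09057026]), 'effort': array([-7.64208398e-04, -4.33520722e+01, -3.41956401e+01,  7.02892849e-02,
        3.14111053e-02, -2.22402048e-05]), 'tool_pos': array([5.75017971e-01, 1.19778022e-05, 2.38714888e-01]), 'eef_rot': array([ 1.79999419e+02, -1.29679141e-03,  8.99973103e+01]), 'ft_force': array([-0.4339737 , -0.15730968,  0.57333615]), 'torque': array([ 0.03198697,  0.02844737, -0.06005828]), 'grip_width': 0.08803920172307927}
```

View pics/s.png

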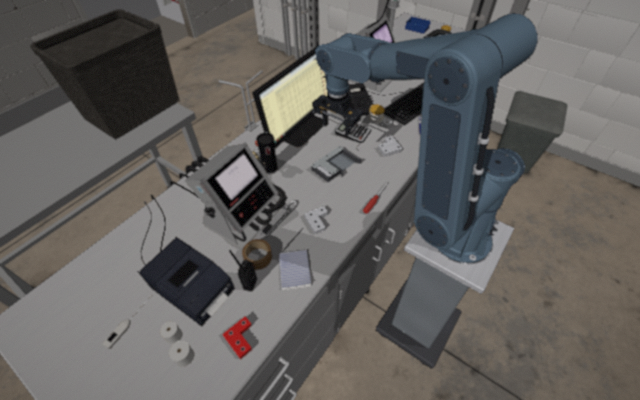

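The picture shows the tray at about (335,163), the grey elbow at (317,217), the block at (389,146), and the red look-alike at (237,337). Next I rectify views from both the side and wrist cameras.

Run:
```python
from h import *
a=cam('side');w=cam('wrist');print(w['origin'],w['attitude'],w['f'])
T=topview(a,.3,.85,-.4,.4,.025); save('pics/top.png',T)
save('pics/w.png',w['frame'])
for n,c in(('side',a),('wrist',w)):
  P=cloud(c)
  for t in ['tray','elbow','block','spacer_bar']:
    for r in bot.trace(n,t)[:2]:
        m=r['pixels']&(c['z_map']>0); print(n,t,r['conf'],np.round(r['box']),np.round(np.median(P[m],0),3))
```

```text
[0.57543206 0.06898442 0.38358471] [1.64270538e+02 6.77727760e-02 1.56547520e-02] 301.18787832525635
side tray 0.87 [378. 203.  54.  45.] [ 0.605 -0.036  0.007]
side elbow 0.68 [167. 167.  28.  20.] [0.404 0.762 0.023]
side block 0.9 [428. 258.  36.  30.] [ 0.458 -0.274  0.025]
side block 0.58 [379. 205.  58.  47.] [ 0.605 -0.036  0.007]
side spacer_bar 0.55 [378. 202.  59.  44.] [ 0.607 -0.035  0.007]
side spacer_bar 0.48 [363. 193.  12.  11.] [0.606 0.036 0.026]
wrist tray 0.67 [338. 196. 127. 154.] [ 0.603 -0.033  0.019]
wrist block 0.93 [241. 341.  58.  39.] [ 0.463 -0.243  0.024]
wrist spacer_bar 0.86 [348. 146.  68.  25.] [0.604 0.038 0.024]
```

View pics/top.png

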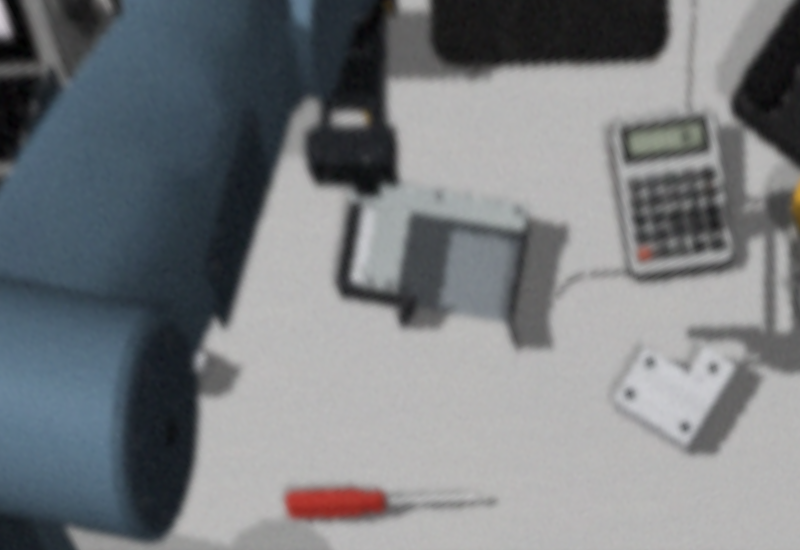

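View pics/w.png

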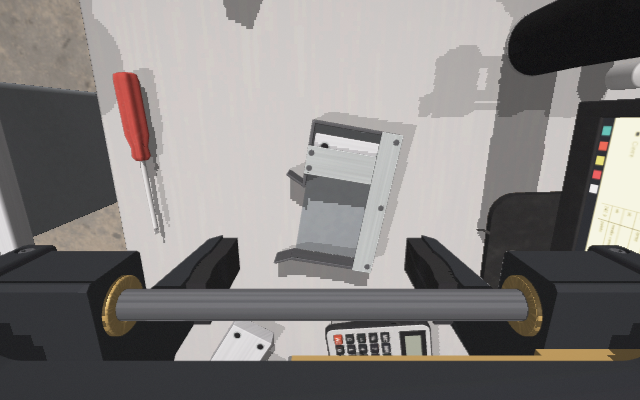

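The top view shows the tray yawed roughly -11° with its mouth towards the robot, and the block at px (675,395). The wrist view shows the tray at (340,195) with the bar in the bay. Now I fit templates for pose.

```bash
cat >> h.py <<'E'
from scipy.optimize import minimize
ELB=[np.array([(-47,-1),(14,-1),(14,-43),(47,-43),(47,43),(-47,43)])]
BLK=[np.array([(-46.5,-44),(46.5,-44),(46.5,-6),(15.5,-6),(15.5,44),(-46.5,44)])]
BAR=[np.array([(-47,-14),(47,-14),(47,14),(-47,14)])]
R_=lambda a,b,c,d:np.array([(a,c),(b,c),(b,d),(a,d)])
TRAY=[R_(28,53,-89,89),R_(-53,53,26,60),R_(-53,53,85,89),R_(-53,53,-89,-85),R_(-53,-49,9,89),
 np.array([(-53,9),(-74,19.5),(-74,23.5),(-53,13)]),np.array([(-53,-85),(-74,-95.5),(-74,-99.5),(-53,-89)])]
def mask(c,lo,hi,zt,x,y,h=.15):
    z=cloud(c)[...,2]; m=((z>lo)&(z<hi)&(c['z_map']>0)).astype(np.uint8)*255
    d=dict(c); d['frame']=m
    return topview(d,x-h,x+h,y-h,y+h,zt).astype('f4')/255
def draw(polys,p,x,y,h=.15):
    n=int(round(2*h*1000)); im=np.zeros((n,n),np.uint8); a=np.radians(p[2]); Rm=np.array([[np.cos(a),-np.sin(a)],[np.sin(a),np.cos(a)]])
    for q in polys:
        w=q@Rm.T+np.array(p[:2])*1000
        px=np.stack([(y+h)*1000-w[:,1],(x+h)*1000-w[:,0]],1)
        cv2.fillPoly(im,[np.round(px*16).astype(np.int32)],255,cv2.LINE_AA,4)
    return im.astype('f4')/255
def fit(M,polys,x,y,p0=None,h=.15):
    B=cv2.GaussianBlur(M,(0,0),2)
    def cost(v): return float(((cv2.GaussianBlur(draw(polys,(v[0]/1000,v[1]/1000,v[2]),x,y,h),(0,0),2)-B)**2).sum())
    st=[p0] if p0 is not None else [(x,y,a) for a in range(-180,180,30)]
    best=None
    for s in st:
        s=np.array([s[0]*1000,s[1]*1000,s[2]])
        sim=np.vstack([s,s+[8,0,0],s+[0,8,0],s+[0,0,8]])
        r=minimize(cost,s,method='Nelder-Mead',options=dict(initial_simplex=sim,maxiter=150,xatol=.05,fatol=.1))
        if best is None or r.fun<best.fun: best=r
    v=best.x; return np.array([v[0]/1000,v[1]/1000,v[2]]),best.fun,M.sum()
E
python3 - <<'E'
from h import *
w=cam('wrist');s=cam('scene');a=cam('side')
P=cloud(s);p=P[217,317];print('elbow px',p)
for n,c,(x,y) in (('scene',s,p[:2]),('side',a,(.46,-.27)),('wrist',w,(.605,-.035))):
    if n=='wrist': M=mask(c,.0275,.04,.0315,x,y); print('tray',fit(M,TRAY,x,y,(x,y,-11)))
    else:
        M=mask(c,.018,.032,.025,x,y,.09); print(n,fit(M,ELB if n=='scene' else BLK,x,y,None,.09))
    cv2.imwrite(f'pics/m_{n}.png',(M*255).astype('u1'))
x,y=.605,-.035
M=mask(s,.0275,.04,.0315,x,y);print('tray scene',fit(M,TRAY,x,y,(x,y,-11)))
M=mask(a,.0275,.04,.0315,x,y);print('tray side',fit(M,TRAY,x,y,(x,y,-11)))
E
```

```text
elbow px [0.48004266 0.26017103 0.02921379]Traceback (most recent call last):
  File "<stdin>", line 7, in <module>
  File "h.py", line 46, in fit
    r=minimize(cost,s,method='Nelder-Mead',options=dict(initial_simplex=sim,maxiter=150,xatol=.05,fatol=.1))
    res = _minimize_neldermead(fun, x0, args, callback, bounds=bounds,
                               **options)
    fsim[k] = func(sim[k])
              ~~~~^^^^^^^^
    fx = function(np.copy(x), *(wrapper_args + args))
  File "h.py", line 40, in cost
    def cost(v): return float(((cv2.GaussianBlur(draw(polys,(v[0]/1000,v[1]/1000,v[2]),x,y,h),(0,0),2)-B)**2).sum())
                                ~~~~~~~~~~~~~~~~~~~~~~~~~~~~~~~~~~~~~~~~~~~~~~~~~~~~~~~~~~~~~~~~~~~~~~^~
ValueError: operands could not be broadcast together with shapes (180,180) (180,179)
```

```bash
sed -i 's|nx,ny=int((x1-x0)/s),int((y1-y0)/s)|nx,ny=int(round((x1-x0)/s)),int(round((y1-y0)/s))|' h.py
python3 - <<'E'
from h import *
w=cam('wrist');s=cam('scene');a=cam('side')
p=(.48,.26)
for n,c,(x,y) in (('scene',s,p),('side',a,(.46,-.27)),('wrist',w,(.605,-.035))):
    if n=='wrist': M=mask(c,.0275,.04,.0315,x,y); print('tray',fit(M,TRAY,x,y,(x,y,-11)))
    else:
        M=mask(c,.018,.032,.025,x,y,.09); print(n,fit(M,ELB if n=='scene' else BLK,x,y,None,.09))
    cv2.imwrite(f'pics/m_{n}.png',(M*255).astype('u1'))
x,y=.605,-.035
M=mask(s,.0275,.04,.0315,x,y);print('tray scene',fit(M,TRAY,x,y,(x,y,-11)))
M=mask(a,.0275,.04,.0315,x,y);print('tray side',fit(M,TRAY,x,y,(x,y,-11)))
E
```

```text
scene (array([  0.47152883,   0.25822597, -27.3385342 ]), np.float64(74.50147247314453), np.float32(5867.5645))
side (array([  0.46849596,  -0.27551114, -31.11464483]), np.float64(98.85008239746094), np.float32(6507.4824))
tray (array([  0.60071304,  -0.02943812, -10.04563876]), np.float64(145.06954956054688), np.float32(8096.4004))
tray scene (array([ 0.60319623, -0.02707443, -9.85803073]), np.float64(435.2221984863281), np.float32(9045.443))
tray side (array([ 0.60414672, -0.03203507, -9.05243984]), np.float64(1001.0064086914062), np.float32(7362.71))
```

```bash
cat >> h.py <<'E'
def R2(a): a=np.radians(a); return np.array([[np.cos(a),-np.sin(a)],[np.sin(a),np.cos(a)]])
def go(x,y,z,psi,cur=None):
    "delta in move units from pose cur=(x,y,z,psi) (default measured) to the target, tool pointing down"
    s=bot.read_state(); p,e=s['tool_pos'],s['eef_rot']
    if cur is None: cur=(*p,e[2])
    print('meas',np.round(p,4),np.round(e,2),'F',np.round(s['ft_force'],1),'w',round(s['grip_width'],4),'t',s['t'])
    R=Ro.from_euler('xyz',[180,0,cur[3]],degrees=True).as_matrix()
    d=R.T@(np.array([x,y,z])-np.array(cur[:3])); t=(psi-cur[3]+180)%360-180
    print('target',np.round([x,y,z,psi],4),'shift',np.round(d*10,3),'turn z',round(-t/60,3))
def inobj(o,x,y): # object-frame mm -> world m
    return np.array(o[:2])+R2(o[2])@np.array([x,y])/1000
E
python3 - <<'E'
from h import *
e=(.4715,.2582,-27.3); g=inobj(e,-25,21); print(g); go(*g,.15,152.7)
E
```

```text
[0.45891621 0.2883272 ]
meas [0.575  0.     0.2387] [180.   0.  90.] F [0.1 0.7 0.2] w 0.0882 t 1.35
target [4.589e-01 2.883e-01 1.500e-01 1.527e+02] shift [ 2.883 -1.161  0.887] turn z -1.045
```

Emit:
{"name": "move_arm", "arguments": {
  "deltas": [
    [[0.5, -0.2, 0], [0, 0, 0]],
    [[1, -0.4, 0.2], [0, 0, 0]],
    [[1, -0.4, 0.2], [0, 0, 0]]
  ],
  "jaw": 1
}}

```text
t: 1.65
tool_pos: [0.5324, 0.1034, 0.2172]
eef_rot: [-179.8, -0.1, 90.2]
ft_force: [1.0, -0.7, -0.2]
grip_width: 0.0882
```

Emit:
{"name": "move_arm", "arguments": {
  "deltas": [
    [[0.5, -0.2, 0.2], [0, 0, 0]],
    [[1, -0.4, 0.4], [0, 0, 0]],
    [[1, -0.4, 0.4], [0, 0, 0]]
  ]
}}

```text
t: 1.95
tool_pos: [0.4924, 0.2026, 0.1769]
eef_rot: [-179.8, -0.0, 90.2]
ft_force: [0.3, -1.1, -0.0]
grip_width: 0.0883
```

Emit:
{"name": "move_arm", "arguments": {
  "deltas": [
    [[0.3, -0.1, 0.1], [0, 0, -0.14]],
    [[0.6, -0.2, 0.2], [0, 0, -0.28]],
    [[0.88, -0.36, 0.29], [0, 0, -0.42]],
    [[0.88, -0.36, 0.29], [0, 0, -0.56]],
    [[0.88, -0.36, 0.29], [0, 0, -0.7]],
    [[0.88, -0.36, 0.29], [0, 0, -0.84]],
    [[0.88, -0.36, 0.29], [0, 0, -1]],
    [[0.88, -0.36, 0.29], [0, 0, -1]],
    [[0.88, -0.36, 0.29], [0, 0, -1]]
  ]
}}

```text
t: 2.85
tool_pos: [0.4597, 0.2876, 0.15]
eef_rot: [180.0, 0.0, 149.8]
ft_force: [0.5, -0.3, 0.8]
grip_width: 0.0884
```

Run:
```python
from h import *
w=cam('wrist'); x,y=.4715,.2582
M=mask(w,.018,.032,.025,x,y,.09);e,f,A=fit(M,ELB,x,y,(x,y,-27.3),.09);print(e,f,A)
save('pics/w2.png',w['frame'])
g=inobj(e,-25,21); go(*g,.003,e[2]+180)
```

```text
[  0.4696415    0.255299   -26.41940721] 36.677284240722656 5458.1997
meas [0.4595 0.2877 0.1499] [1.7999e+02 2.0000e-02 1.4978e+02] F [-1.   0.2  0. ] w 0.0882 t 2.9
target [4.566000e-01 2.852000e-01 3.000000e-03 1.535806e+02] shift [ 0.013 -0.036  1.469] turn z -0.063
```

View pics/w2.png

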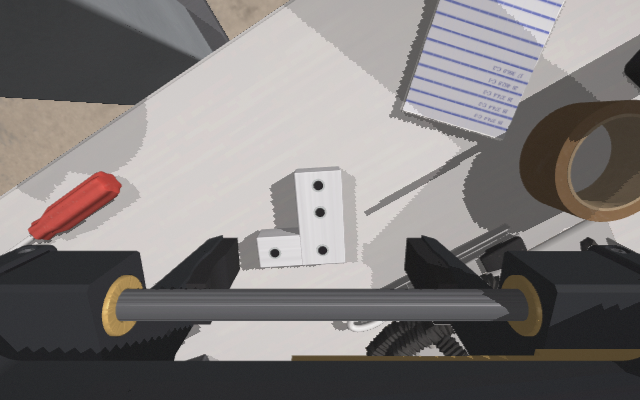

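The leg is at px (320,215) with the foot lower left, and it matches the fit. Descend and grip.

Emit:
{"name": "move_arm", "arguments": {
  "deltas": [
    [[0.01, -0.03, 0.4], [0, 0, -0.063]],
    [[0.013, -0.036, 0.8], [0, 0, -0.063]],
    [[0.013, -0.036, 1], [0, 0, -0.063]]
  ]
}}

```text
t: 3.2
tool_pos: [0.4543, 0.2846, 0.0468]
eef_rot: [-179.8, -0.2, 153.6]
ft_force: [-0.2, 0.3, -1.0]
grip_width: 0.0884
```

Emit:
{"name": "move_arm", "arguments": {
  "deltas": [
    [[0, 0, 0.3], [0, 0, 0]],
    [[0, 0, 0.465], [0, 0, 0]],
    [[0, 0, 0.465], [0, 0, 0]]
  ]
}}

```text
t: 3.5
tool_pos: [0.4561, 0.2852, 0.002]
eef_rot: [-179.9, -0.0, 153.6]
ft_force: [-0.5, 0.2, 0.6]
grip_width: 0.0884
```

Emit:
{"name": "move_arm", "arguments": {
  "deltas": [
    [[0, 0, 0], [0, 0, 0]],
    [[0, 0, 0], [0, 0, 0]],
    [[0, 0, 0], [0, 0, 0]],
    [[0, 0, 0], [0, 0, 0]],
    [[0, 0, 0], [0, 0, 0]],
    [[0, 0, 0], [0, 0, 0]]
  ],
  "jaw": -1
}}

```text
t: 4.1
tool_pos: [0.4561, 0.2856, 0.0034]
eef_rot: [180.0, 0.0, 153.8]
ft_force: [0.6, 0.0, 1.5]
grip_width: 0.0437
```

Run:
```python
from h import *
T=(.6007,-.0294,-10.0)
g=inobj(T,-150,-17); go(*g,.06,170)
g=inobj(T,-145,-17); go(*g,.004,170,(*inobj(T,-150,-17),.06,170))
```

```text
meas [0.4561 0.2856 0.0034] [1.7999e+02 1.0000e-02 1.5377e+02] F [0.6 0.  1.5] w 0.0437 t 4.1
target [ 4.50e-01 -2.01e-02  6.00e-02  1.70e+02] shift [-1.296 -2.769 -0.566] turn z -0.27
meas [0.4561 0.2856 0.0034] [1.7999e+02 1.0000e-02 1.5377e+02] F [0.6 0.  1.5] w 0.0437 t 4.1
target [ 4.55e-01 -2.10e-02  4.00e-03  1.70e+02] shift [-0.05  0.    0.56] turn z 0.0
```

Emit:
{"name": "move_arm", "arguments": {
  "deltas": [
    [[0, 0, -0.3], [0, 0, 0]],
    [[0, -0.2, -0.57], [0, 0, 0]],
    [[-0.2, -0.5, -0.57], [0, 0, 0]],
    [[-0.4, -0.9, -0.57], [0, 0, 0]],
    [[-0.4, -0.9, -0.57], [0, 0, 0]]
  ]
}}

```text
t: 4.6
tool_pos: [0.4516, 0.1833, 0.0598]
eef_rot: [-179.9, -0.0, 153.6]
ft_force: [-0.2, 0.6, -2.9]
grip_width: 0.0435
```

Emit:
{"name": "move_arm", "arguments": {
  "deltas": [
    [[-0.2, -0.4, 0], [0, 0, 0]],
    [[-0.45, -0.95, 0], [0, 0, 0]],
    [[-0.45, -0.95, 0], [0, 0, 0]]
  ]
}}

```text
t: 4.9
tool_pos: [0.4501, 0.079, 0.0599]
eef_rot: [-179.9, -0.0, 153.6]
ft_force: [-0.1, 0.7, -2.8]
grip_width: 0.0437
```

Emit:
{"name": "move_arm", "arguments": {
  "deltas": [
    [[-0.2, -0.4, 0], [0, 0, -0.13]],
    [[-0.44, -0.92, 0], [0, 0, -0.27]],
    [[-0.44, -0.92, 0], [0, 0, -0.27]],
    [[-0.44, -0.92, 0], [0, 0, -0.27]]
  ]
}}

```text
t: 5.3
tool_pos: [0.4495, -0.0213, 0.0601]
eef_rot: [180.0, -0.0, 169.8]
ft_force: [0.5, 1.4, -1.8]
grip_width: 0.0436
```

Run:
```python
from h import *
T=(.6007,-.0294,-10.0)
g=inobj(T,-145,-17); go(*g,.005,170)
s=cam('scene');x,y=.475,-.04
save('pics/s3.png',cv2.resize(s['frame'][110:230,270:450],None,fx=4,fy=4))
```

```text
meas [ 0.4495 -0.0213  0.0601] [ 1.8000e+02 -1.0000e-02  1.6981e+02] F [ 0.5  1.4 -1.8] w 0.0436 t 5.3
target [ 4.55e-01 -2.10e-02  5.00e-03  1.70e+02] shift [-0.053  0.013  0.551] turn z -0.003
```

View pics/s3.png

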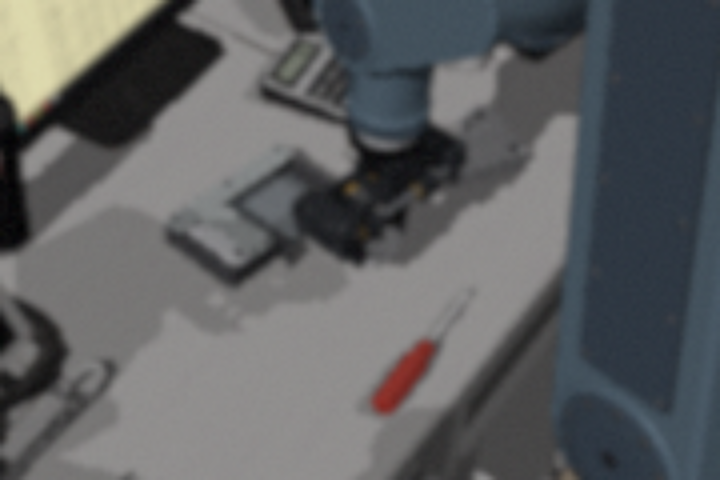

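Emit:
{"name": "move_arm", "arguments": {
  "deltas": [
    [[-0.03, 0.013, 0.3], [0, 0, -0.003]],
    [[-0.05, 0.013, 0.55], [0, 0, -0.003]],
    [[-0.05, 0.013, 0.55], [0, 0, -0.003]],
    [[-0.13, 0.013, 0.55], [0, 0, -0.003]],
    [[-0.21, 0.013, 0.55], [0, 0, -0.003]],
    [[-0.29, 0.013, 0.55], [0, 0, -0.003]],
    [[-0.37, 0.013, 0.55], [0, 0, -0.003]],
    [[-0.45, 0.013, 0.55], [0, 0, -0.003]],
    [[-0.53, 0.013, 0.55], [0, 0, -0.003]],
    [[-0.6, 0.013, 0.55], [0, 0, -0.003]],
    [[-0.6, 0.013, 0.55], [0, 0, -0.003]]
  ]
}}

```text
t: 6.45
tool_pos: [0.51, -0.0295, 0.0054]
eef_rot: [-180.0, 0.1, 170.1]
ft_force: [0.0, -0.1, -3.6]
grip_width: 0.0439
```

Emit:
{"name": "move_arm", "arguments": {
  "deltas": [
    [[0, 0, 0.018], [0, 0, 0]],
    [[0, 0, 0.018], [0, 0, 0]],
    [[0, 0, 0.018], [0, 0, 0]],
    [[0, 0, 0.018], [0, 0, 0]]
  ],
  "jaw": 0.25
}}

```text
t: 6.85
tool_pos: [0.5087, -0.0291, 0.0036]
eef_rot: [-180.0, 0.0, 170.2]
ft_force: [0.5, -0.5, -0.3]
grip_width: 0.0553
```

Emit:
{"name": "move_arm", "arguments": {
  "deltas": [
    [[0, 0, -0.25], [0, 0, 0]],
    [[0, 0, -0.5], [0, 0, 0]],
    [[0.25, -0.07, -0.6], [0, 0, 0]],
    [[0.45, -0.07, -0.6], [0, 0, 0]],
    [[0.45, -0.07, -0.6], [0, 0, 0]]
  ]
}}

```text
t: 7.35
tool_pos: [0.4611, -0.0277, 0.0634]
eef_rot: [180.0, -0.1, 170.2]
ft_force: [1.0, 0.4, -0.2]
grip_width: 0.0552
```

Run:
```python
from h import *
T=(.6007,-.0294,-10.0)
for n in('side','scene','wrist'):
    c=cam(n); e=inobj(T,-64,-38)
    M=mask(c,.018,.028,.025,*e,.09); print(n,fit(M,ELB,*e,(*e,-10),.09))
go(*inobj(T,-130,-24),.004,170)
if n=='wrist': save('pics/w4.png',c['frame'])
```

```text
side (array([ 0.53471484, -0.05474353, -3.92283442]), np.float64(4212.30615234375), np.float32(999.15295))
scene (array([ 0.53967523, -0.02774514, 17.76030033]), np.float64(2589.191650390625), np.float32(3532.369))
wrist (array([ 0.521506  , -0.05328287, -8.7688976 ]), np.float64(2223.687255859375), np.float32(3456.0273))
meas [ 0.4641 -0.0286  0.0637] [-1.7999e+02  7.0000e-02  1.7015e+02] F [ 0.7 -0.3 -0. ] w 0.0554 t 7.5
target [ 4.685e-01 -3.050e-02  4.000e-03  1.700e+02] shift [-0.047 -0.011  0.597] turn z 0.003
```

View pics/w4.png

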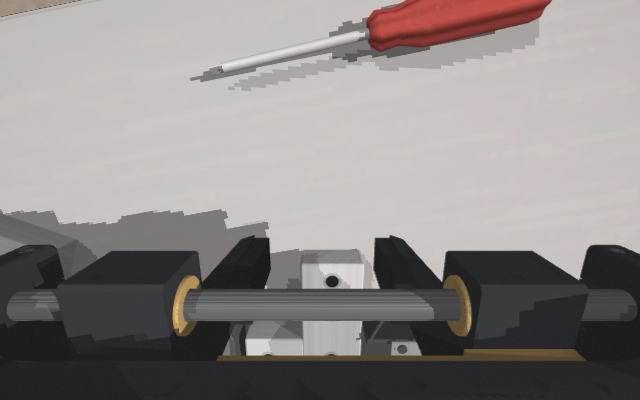

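The image shows the elbow's rear face at row 250, columns 302–362, aligned with the fingers. Now I close, lower and push.

Emit:
{"name": "move_arm", "arguments": {
  "deltas": [
    [[0, 0, 0.1], [0, 0, 0]],
    [[0, 0, 0.2], [0, 0, 0]],
    [[0, 0, 0.4], [0, 0, 0]],
    [[0, 0, 0.58], [0, 0, 0]],
    [[0, 0, 0.58], [0, 0, 0]],
    [[0, 0, 0.58], [0, 0, 0]]
  ],
  "jaw": -1
}}

```text
t: 8.1
tool_pos: [0.4627, -0.0281, 0.0046]
eef_rot: [180.0, -0.1, 170.2]
ft_force: [0.8, 0.3, 0.3]
grip_width: 0.0094
```

Emit:
{"name": "move_arm", "arguments": {
  "deltas": [
    [[-0.1, 0, 0], [0, 0, 0]],
    [[-0.16, 0, 0], [0, 0, 0]],
    [[-0.22, 0, 0], [0, 0, 0]],
    [[-0.28, 0, 0], [0, 0, 0]],
    [[-0.34, 0, 0], [0, 0, 0]],
    [[-0.4, 0, 0], [0, 0, 0]],
    [[-0.46, 0, 0], [0, 0, 0]],
    [[-0.5, 0, 0], [0, 0, 0]],
    [[-0.5, 0, 0], [0, 0, 0]]
  ]
}}

```text
t: 9.0
tool_pos: [0.5137, -0.0372, 0.0055]
eef_rot: [-180.0, 0.1, 170.2]
ft_force: [-0.8, -0.9, 0.2]
grip_width: 0.0005
```

Emit:
{"name": "move_arm", "arguments": {
  "deltas": [
    [[-0.06, 0, 0], [0, 0, 0]],
    [[-0.12, 0, 0], [0, 0, 0]],
    [[-0.18, 0, 0], [0, 0, 0]],
    [[-0.24, 0, 0], [0, 0, 0]],
    [[-0.26, 0, 0], [0, 0, 0]],
    [[-0.27, 0, 0], [0, 0, 0]]
  ]
}}

```text
t: 9.6
tool_pos: [0.5391, -0.0415, 0.0054]
eef_rot: [-180.0, -0.0, 170.2]
ft_force: [-4.0, 0.2, 3.1]
grip_width: 0.0
```

Emit:
{"name": "move_arm", "arguments": {
  "deltas": [
    [[-0.015, 0, 0], [0, 0, 0]],
    [[-0.03, 0, 0], [0, 0, 0]],
    [[-0.03, 0, 0], [0, 0, 0]]
  ]
}}

```text
t: 9.9
tool_pos: [0.5424, -0.0421, 0.0054]
eef_rot: [180.0, 0.0, 170.2]
ft_force: [-1.0, 0.6, -0.7]
grip_width: 0.0005
```

Emit:
{"name": "move_arm", "arguments": {
  "deltas": [
    [[-0.01, 0, 0], [0, 0, 0]],
    [[-0.02, 0, 0], [0, 0, 0]]
  ]
}}

```text
t: 10.1
tool_pos: [0.5427, -0.042, 0.0053]
eef_rot: [180.0, -0.2, 170.2]
ft_force: [-9.8, 0.4, 7.8]
grip_width: 0.0003
```

Run:
```python
from h import *
T=(.5998,-.0292,-10.0)
go(*inobj(T,-5,-64),.09,80)
```

```text
meas [ 0.5427 -0.042   0.0053] [179.99  -0.18 170.17] F [-9.8  0.4  7.8] w 0.0003 t 10.1
target [ 0.5838 -0.0914  0.09   80.    ] shift [-0.489 -0.416 -0.847] turn z 1.503
```

Emit:
{"name": "move_arm", "arguments": {
  "deltas": [
    [[0.05, 0, 0], [0, 0, 0]],
    [[0.05, 0, -0.4], [0, 0, 0]],
    [[0, 0, -0.8], [0, 0, 0.13]],
    [[-0.2, -0.2, -0.9], [0, 0, 0.26]],
    [[-0.49, -0.42, -0.95], [0, 0, 0.4]],
    [[-0.49, -0.42, -0.95], [0, 0, 0.54]],
    [[-0.49, -0.42, -0.95], [0, 0, 0.68]],
    [[-0.49, -0.42, -0.95], [0, 0, 0.82]],
    [[-0.49, -0.42, -0.95], [0, 0, 0.96]],
    [[-0.49, -0.42, -0.95], [0, 0, 1]]
  ]
}}

```text
t: 11.1
tool_pos: [0.5857, -0.0923, 0.1006]
eef_rot: [179.9, 0.1, 109.9]
ft_force: [-0.1, -0.0, 0.9]
grip_width: 0.0005
```

Emit:
{"name": "move_arm", "arguments": {
  "deltas": [
    [[0, 0, 0], [0, 0, 0.14]],
    [[0, 0, 0], [0, 0, 0.28]],
    [[0, 0, 0], [0, 0, 0.42]],
    [[0, 0, 0], [0, 0, 0.5]],
    [[0, 0, 0], [0, 0, 0.5]]
  ]
}}

```text
t: 11.6
tool_pos: [0.5856, -0.0922, 0.1006]
eef_rot: [179.9, 0.0, 80.1]
ft_force: [-0.2, 0.0, -0.7]
grip_width: 0.0001
```

Run:
```python
from h import *
T=(.5998,-.0292,-10.0)
c=cam('wrist'); x,y=T[:2]
M=mask(c,.0275,.04,.0315,x,y); cv2.imwrite('pics/mt.png',M*255); print(fit(M,TRAY,x,y,T))
save('pics/w5.png',c['frame'])
go(*inobj(T,-5,-64),.005,80)
```

```text
(array([  0.60106673,  -0.03061276, -10.43602389]), np.float64(797.2598876953125), np.float32(7265.353))
meas [ 0.5855 -0.0922  0.1006] [1.7993e+02 1.0000e-02 8.0270e+01] F [ 0.1 -0.1 -0.5] w 0.0008 t 11.65
target [ 5.838e-01 -9.140e-02  5.000e-03  8.000e+01] shift [ 0.006 -0.019  0.956] turn z 0.005[ WARN:0@1.606] global loadsave.cpp:1063 imwrite_ Unsupported depth image for selected encoder is fallbacked to CV_8U.
```

View pics/w5.png

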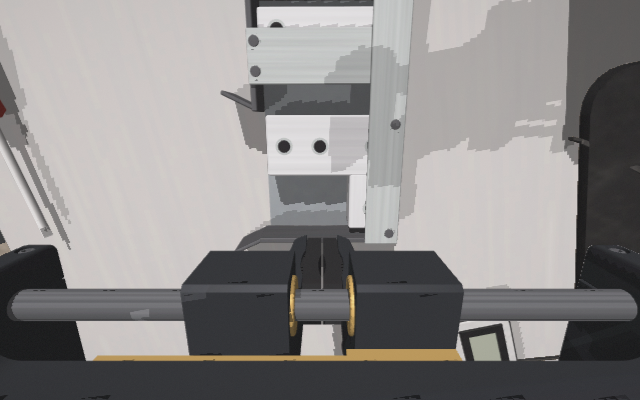

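The elbow is home against the back wall, with its leg at rows 115–175 and its foot under the strap at col 358. The notch is free at rows 175–235. I lower into the notch and push left.

Emit:
{"name": "move_arm", "arguments": {
  "deltas": [
    [[0.005, -0.02, 0.3], [0, 0, 0]],
    [[0.006, -0.02, 0.6], [0, 0, 0]],
    [[0.006, -0.02, 0.8], [0, 0, 0]],
    [[0.006, -0.02, 0.945], [0, 0, 0]],
    [[0.006, -0.02, 0.945], [0, 0, 0]]
  ]
}}

```text
t: 12.15
tool_pos: [0.5818, -0.0907, 0.0039]
eef_rot: [-179.8, -0.0, 80.2]
ft_force: [-0.7, -0.8, 0.1]
grip_width: 0.0003
```

Emit:
{"name": "move_arm", "arguments": {
  "deltas": [
    [[0.05, 0, 0], [0, 0, 0]],
    [[0.1, 0, 0], [0, 0, 0]],
    [[0.15, 0, 0], [0, 0, 0]],
    [[0.2, 0, 0], [0, 0, 0]],
    [[0.25, 0, 0], [0, 0, 0]],
    [[0.3, 0, 0], [0, 0, 0]],
    [[0.35, 0, 0], [0, 0, 0]],
    [[0.4, 0, 0], [0, 0, 0]],
    [[0.4, 0, 0], [0, 0, 0]]
  ]
}}

```text
t: 13.05
tool_pos: [0.5909, -0.0518, 0.007]
eef_rot: [179.9, 0.0, 80.2]
ft_force: [0.5, -2.0, 1.4]
grip_width: 0.0003
```

Emit:
{"name": "move_arm", "arguments": {
  "deltas": [
    [[0.05, 0, 0], [0, 0, 0]],
    [[0.1, 0, 0], [0, 0, 0]],
    [[0.15, 0, 0], [0, 0, 0]],
    [[0.18, 0, 0], [0, 0, 0]],
    [[0.21, 0, 0], [0, 0, 0]],
    [[0.23, 0, 0], [0, 0, 0]],
    [[0.24, 0, 0], [0, 0, 0]]
  ]
}}

```text
t: 13.75
tool_pos: [0.5946, -0.0285, 0.0064]
eef_rot: [180.0, 0.1, 80.2]
ft_force: [-1.8, -6.8, 4.5]
grip_width: 0.0003
```

Emit:
{"name": "move_arm", "arguments": {
  "deltas": [
    [[0.01, 0, 0], [0, 0, 0]],
    [[0.02, 0, 0], [0, 0, 0]],
    [[0.02, 0, 0], [0, 0, 0]]
  ]
}}

```text
t: 14.05
tool_pos: [0.5949, -0.0266, 0.0064]
eef_rot: [180.0, 0.0, 80.2]
ft_force: [-1.6, -5.8, 4.4]
grip_width: 0.0005
```

Emit:
{"name": "move_arm", "arguments": {
  "deltas": [
    [[0.01, 0, 0], [0, 0, 0]],
    [[0.02, 0, 0], [0, 0, 0]],
    [[0.02, 0, 0], [0, 0, 0]]
  ]
}}

```text
t: 14.35
tool_pos: [0.5951, -0.0262, 0.0065]
eef_rot: [180.0, 0.2, 80.2]
ft_force: [-3.1, -12.4, 5.8]
grip_width: 0.0001
```

Emit:
{"name": "move_arm", "arguments": {
  "deltas": [
    [[0.008, 0, 0], [0, 0, 0]],
    [[0.012, 0, 0], [0, 0, 0]]
  ]
}}

```text
t: 14.55
tool_pos: [0.5953, -0.026, 0.0065]
eef_rot: [179.9, 0.2, 80.2]
ft_force: [-3.5, -17.7, 4.9]
grip_width: 0.0002
```

Emit:
{"name": "move_arm", "arguments": {
  "deltas": [
    [[-0.06, 0, 0], [0, 0, 0]],
    [[-0.1, 0, -0.3], [0, 0, 0]],
    [[-0.2, 0, -0.7], [0, 0, 0]],
    [[-0.5, 0, -1], [0, 0, 0]],
    [[-0.7, 0, -1], [0, 0, 0]],
    [[-0.7, 0, -1], [0, 0, 0]]
  ]
}}

```text
t: 15.15
tool_pos: [0.5835, -0.0933, 0.1069]
eef_rot: [179.9, -0.0, 80.0]
ft_force: [-1.1, -0.2, -0.5]
grip_width: 0.0003
```

Run:
```python
from h import *
T=(.5998,-.0292,-10.0)
c=cam('wrist'); save('pics/w6.png',c['frame'][:260])
d=dict(c)
for z in (.025,.03):
    im=topview(c,.5,.7,-.13,.08,z); save(f'pics/t{int(z*1000)}.png',im)
# tray-frame rectified at z=.025
X=np.arange(60,-80,-.25);Y=np.arange(95,-95,-.25)
gx,gy=np.meshgrid(X,Y,indexing='ij')
q=np.stack([gx,gy],-1)@R2(T[2]).T/1000+np.array(T[:2])
p=(np.concatenate([q,np.full(gx.shape+(1,),.025)],-1)-c['o'])@c['R']
im=cv2.remap(c['frame'],(p[...,0]/p[...,2]*c['f']+c['cx']).astype('f4'),(p[...,1]/p[...,2]*c['f']+c['cy']).astype('f4'),1)
for v in range(-60,60,20): cv2.putText(im,str(v),(0,int((60-v)*4)),0,.4,(255,0,0)); im[int((60-v)*4)]=(255,0,0)
for v in range(-80,95,20): cv2.putText(im,str(v),(int((95-v)*4),12),0,.4,(0,0,255)); im[:,int((95-v)*4)]=(0,0,255)
save('pics/t6.png',im); print(bot.read_state()['tool_pos'],im.shape)
```

```text
[ 0.58286102 -0.09188928  0.10579234] (560, 760, 3)
```

View pics/t6.png

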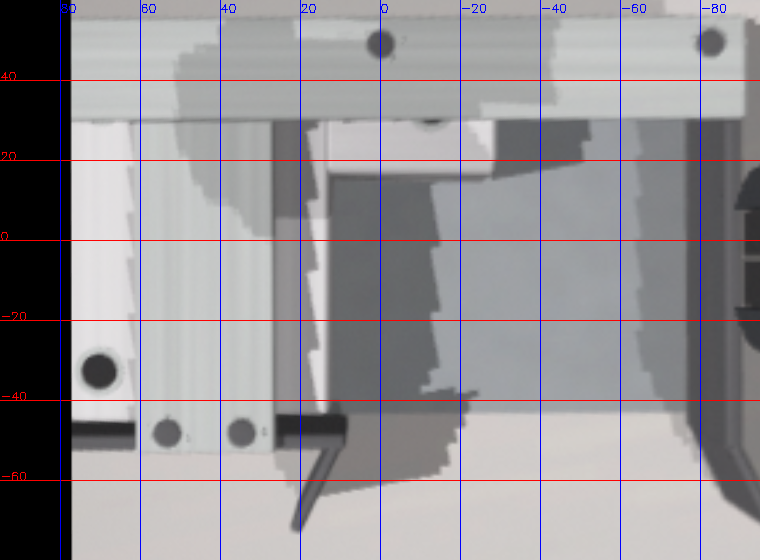

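The rectified view shows the elbow straight, with the leg's right face at tray y≈13 and the foot front at x≈16, so it is home with the bar against the wall. Now the block.

Run:
```python
from h import *
b=(.4685,-.2755,-31.1); g=inobj(b,-15.5,9);go(*g,.13,58.9)
```

```text
meas [ 0.5829 -0.0919  0.1058] [-1.7999e+02 -7.0000e-02  8.0070e+01] F [-0.5  0.5 -1. ] w 0.0004 t 15.2
target [ 0.4599 -0.2598  0.13   58.9   ] shift [-1.866 -0.922 -0.242] turn z 0.353
```

Emit:
{"name": "move_arm", "arguments": {
  "deltas": [
    [[-0.45, -0.22, -0.15], [0, 0, 0]],
    [[-0.93, -0.46, -0.24], [0, 0, 0]],
    [[-0.93, -0.46, -0.24], [0, 0, 0]]
  ],
  "jaw": 1
}}

```text
t: 15.5
tool_pos: [0.52, -0.1772, 0.1295]
eef_rot: [-179.9, -0.0, 80.0]
ft_force: [-0.3, 0.8, 0.8]
grip_width: 0.0222
```

Emit:
{"name": "move_arm", "arguments": {
  "deltas": [
    [[-0.45, -0.22, 0], [0, 0, 0.12]],
    [[-0.93, -0.46, 0], [0, 0, 0.24]],
    [[-0.93, -0.46, 0], [0, 0, 0.35]],
    [[-0.93, -0.46, 0], [0, 0, 0.35]],
    [[-0.93, -0.46, 0], [0, 0, 0.35]]
  ]
}}

```text
t: 16.0
tool_pos: [0.461, -0.2579, 0.1291]
eef_rot: [-179.9, -0.1, 59.4]
ft_force: [-0.5, -0.5, 0.1]
grip_width: 0.0621
```

Run:
```python
from h import *
w=cam('wrist'); x,y=.4685,-.2755
M=mask(w,.018,.032,.025,x,y,.09);b,f,A=fit(M,BLK,x,y,(x,y,-31.1),.09);print(b,f,A)
save('pics/w7.png',w['frame'])
g=inobj(b,-15.5,9); go(*g,.004,b[2]+90)
```

```text
[  0.4674812   -0.27199839 -31.7808472 ] 112.70626831054688 6433.3257
meas [ 0.4612 -0.2577  0.1292] [-1.7992e+02 -6.0000e-02  5.9410e+01] F [-0.1  0.7  0.4] w 0.0661 t 16.05
target [ 4.59000e-01 -2.56200e-01  4.00000e-03  5.82192e+01] shift [ 0.002 -0.027  1.252] turn z 0.02
```

View pics/w7.png

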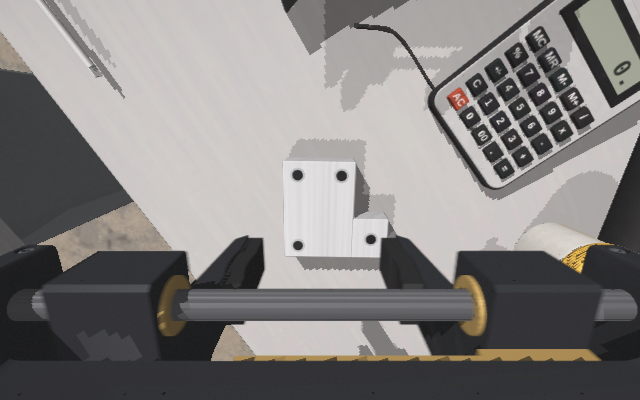

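The image shows the block body at columns 284–354 (centre 319) and the tongue at lower right, which agrees with the fit. Descend and grip.

Emit:
{"name": "move_arm", "arguments": {
  "deltas": [
    [[0, -0.027, 0.3], [0, 0, 0.02]],
    [[0, -0.027, 0.6], [0, 0, 0.02]],
    [[0, -0.027, 0.9], [0, 0, 0.02]],
    [[0, -0.027, 0.95], [0, 0, 0.02]]
  ]
}}

```text
t: 16.45
tool_pos: [0.4569, -0.2546, 0.0314]
eef_rot: [-179.6, -0.1, 58.2]
ft_force: [-0.7, 0.9, -1.0]
grip_width: 0.0883
```

Emit:
{"name": "move_arm", "arguments": {
  "deltas": [
    [[0, 0, 0.15], [0, 0, 0]],
    [[0, 0, 0.3], [0, 0, 0]],
    [[0, 0, 0.3], [0, 0, 0]]
  ]
}}

```text
t: 16.75
tool_pos: [0.4578, -0.2572, 0.0035]
eef_rot: [-179.9, -0.0, 58.0]
ft_force: [-0.0, -0.3, -0.7]
grip_width: 0.0881
```

Emit:
{"name": "move_arm", "arguments": {
  "deltas": [
    [[0, 0, 0], [0, 0, 0]],
    [[0, 0, 0], [0, 0, 0]],
    [[0, 0, 0], [0, 0, 0]],
    [[0, 0, 0], [0, 0, 0]],
    [[0, 0, 0], [0, 0, 0]]
  ],
  "jaw": -1
}}

```text
t: 17.25
tool_pos: [0.4586, -0.2584, 0.0056]
eef_rot: [180.0, 0.0, 58.0]
ft_force: [-1.4, 0.5, 4.3]
grip_width: 0.0618
```

Run:
```python
from h import *
T=(.6008,-.0300,-10.1)
g=inobj(T,-155.5,-31); go(*g,.05,79.9)
```

```text
meas [ 0.4586 -0.2584  0.0056] [1.7995e+02 1.0000e-02 5.7960e+01] F [-1.4  0.5  4.3] w 0.0618 t 17.25
target [ 4.423e-01 -3.330e-02  5.000e-02  7.990e+01] shift [ 1.822 -1.333 -0.444] turn z -0.366
```

Emit:
{"name": "move_arm", "arguments": {
  "deltas": [
    [[0, 0, -0.25], [0, 0, 0]],
    [[0.15, -0.1, -0.44], [0, 0, 0]],
    [[0.5, -0.37, -0.44], [0, 0, 0]],
    [[0.91, -0.67, -0.44], [0, 0, 0]],
    [[0.91, -0.67, -0.44], [0, 0, 0]]
  ]
}}

```text
t: 17.75
tool_pos: [0.4471, -0.1397, 0.0477]
eef_rot: [-179.7, -0.1, 58.2]
ft_force: [-1.4, 0.1, -1.4]
grip_width: 0.0615
```

Emit:
{"name": "move_arm", "arguments": {
  "deltas": [
    [[0.35, -0.25, 0], [0, 0, -0.12]],
    [[0.7, -0.5, 0], [0, 0, -0.24]],
    [[0.91, -0.66, 0], [0, 0, -0.366]],
    [[0.91, -0.66, 0], [0, 0, -0.366]],
    [[0.91, -0.66, 0], [0, 0, -0.366]]
  ]
}}

```text
t: 18.25
tool_pos: [0.4423, -0.0333, 0.0488]
eef_rot: [180.0, 0.0, 79.9]
ft_force: [0.5, -0.4, -2.2]
grip_width: 0.0619
```

Run:
```python
from h import *
T=(.6008,-.0300,-10.1)
c=cam('wrist');x,y=inobj(T,-140,-38)
M=mask(c,.055,.085,.0705,x,y,.09);M[:] = M; print('block',fit(M,BLK,x,y,(x,y,-10.1),.09))
go(*inobj(T,-155.5,-31),.0075,79.9)
X=np.arange(60,-200,-.5);Y=np.arange(110,-110,-.5)
gx,gy=np.meshgrid(X,Y,indexing='ij')
q=np.stack([gx,gy],-1)@R2(T[2]).T/1000+np.array(T[:2])
im=c['frame']; save('pics/w8.png',im)
```

```text
block (array([  0.45539139,  -0.03963892, -13.56246631]), np.float64(2114.041748046875), np.float32(4953.0586))
meas [ 0.4426 -0.0339  0.049 ] [1.7996e+02 2.0000e-02 7.9850e+01] F [ 1.2  0.5 -3.3] w 0.0616 t 18.3
target [ 4.423e-01 -3.330e-02  7.500e-03  7.990e+01] shift [ 0.006 -0.004  0.415] turn z -0.001
```

View pics/w8.png

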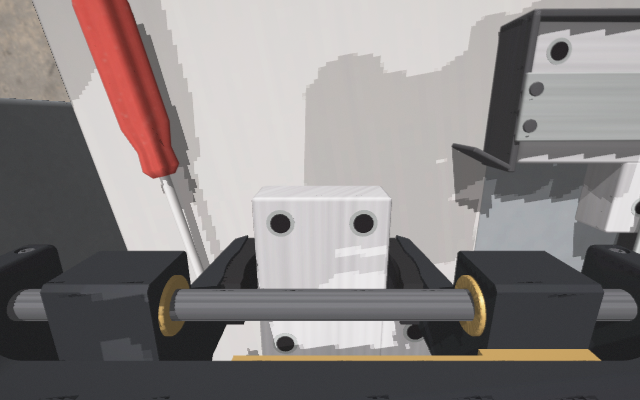

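Run:
```python
from h import *
T=np.array((.6008,-.0300,-10.1))
c=cam('wrist')
def px(u,v,z):
    r=c['R']@np.array([(u-c['cx'])/c['f'],(v-c['cy'])/c['f'],1]); p=c['o']+r*(z-c['o'][2])/r[2]
    return np.round((p[:2]-T[:2])@R2(T[2])*1000,1)
P=cloud(c)
print('top z',P[230,320,2],P[192,320,2],P[200,320,2])
for q in ((258,199),(386,197)): print('block left edge',px(*q,.0685))
print('lip tip',px(453,145,.03),'lip root',px(512,170,.03),'screw tip',px(200,262,0.004))
```

```text
top z 0.0677222856725 0.05854172353526965 0.06619071362063422
block left edge [-182.2    3.3]
block left edge [-127.     4.2]
lip tip [-84.2  22.8] lip root [-50.3   9.2] screw tip [-239.2  -59.6]
```

Emit:
{"name": "move_arm", "arguments": {
  "deltas": [
    [[0.016, 0.15, 0], [0, 0, 0]],
    [[0.016, 0.28, 0], [0, 0, 0]],
    [[0.016, 0.28, 0.2], [0, 0, 0]],
    [[0.016, 0.28, 0.38], [0, 0, 0]],
    [[0.016, 0.28, 0.41], [0, 0, 0]],
    [[0.016, 0.28, 0.41], [0, 0, 0]]
  ]
}}

```text
t: 18.95
tool_pos: [0.4696, -0.0373, 0.0075]
eef_rot: [-179.9, -0.0, 79.8]
ft_force: [-0.6, -0.3, -2.9]
grip_width: 0.0618
```

Emit:
{"name": "move_arm", "arguments": {
  "deltas": [
    [[0, 0.06, 0], [0, 0, 0]],
    [[0, 0.12, 0], [0, 0, 0]],
    [[0, 0.18, 0], [0, 0, 0]],
    [[0, 0.24, 0], [0, 0, 0]],
    [[0, 0.3, 0], [0, 0, 0]],
    [[0, 0.36, 0], [0, 0, 0]],
    [[0, 0.4, 0], [0, 0, 0]],
    [[0, 0.4, 0], [0, 0, 0]]
  ]
}}

```text
t: 19.75
tool_pos: [0.5101, -0.0437, 0.008]
eef_rot: [180.0, 0.0, 79.9]
ft_force: [0.1, -0.4, -2.0]
grip_width: 0.0618
```

Emit:
{"name": "move_arm", "arguments": {
  "deltas": [
    [[0, 0.04, 0], [0, 0, 0]],
    [[0, 0.08, 0], [0, 0, 0]],
    [[0, 0.12, 0], [0, 0, 0]],
    [[0, 0.16, 0], [0, 0, 0]],
    [[0, 0.2, 0], [0, 0, 0]]
  ]
}}

```text
t: 20.25
tool_pos: [0.5295, -0.0472, 0.0079]
eef_rot: [180.0, 0.0, 79.9]
ft_force: [-0.2, -0.4, -3.1]
grip_width: 0.0615
```

Emit:
{"name": "move_arm", "arguments": {
  "deltas": [
    [[0, 0.05, 0], [0, 0, 0]],
    [[0, 0.1, 0], [0, 0, 0]],
    [[0, 0.15, 0], [0, 0, 0]],
    [[0, 0.19, 0], [0, 0, 0]],
    [[0, 0.19, 0], [0, 0, 0]]
  ]
}}

```text
t: 20.75
tool_pos: [0.5485, -0.0506, 0.008]
eef_rot: [180.0, 0.0, 79.9]
ft_force: [-0.3, 0.0, -2.1]
grip_width: 0.062
```

Emit:
{"name": "move_arm", "arguments": {
  "deltas": [
    [[0, 0, 0.025], [0, 0, 0]],
    [[0, 0, 0.025], [0, 0, 0]],
    [[0, 0, 0.025], [0, 0, 0]],
    [[0, 0, 0.025], [0, 0, 0]]
  ],
  "jaw": 0.59
}}

```text
t: 21.15
tool_pos: [0.5478, -0.0504, 0.0056]
eef_rot: [180.0, 0.0, 79.9]
ft_force: [1.1, -0.1, -0.4]
grip_width: 0.0701
```

Emit:
{"name": "move_arm", "arguments": {
  "deltas": [
    [[0, 0, -0.3], [0, 0, 0]],
    [[0, 0, -0.6], [0, 0, 0]],
    [[0, -0.2, -0.8], [0, 0, -0.13]],
    [[0, -0.55, -0.8], [0, 0, -0.27]],
    [[0, -0.55, -0.8], [0, 0, -0.41]],
    [[0, -0.55, -0.8], [0, 0, -0.55]],
    [[0, -0.55, -0.8], [0, 0, -0.69]],
    [[0, -0.55, -0.8], [0, 0, -0.83]],
    [[0, -0.55, -0.8], [0, 0, -0.97]],
    [[0, -0.55, -0.8], [0, 0, -1]]
  ]
}}

```text
t: 22.15
tool_pos: [0.4937, -0.0408, 0.0856]
eef_rot: [180.0, 0.0, 140.2]
ft_force: [-0.4, -0.9, 0.0]
grip_width: 0.0699
```

Emit:
{"name": "move_arm", "arguments": {
  "deltas": [
    [[0, 0, 0], [0, 0, -0.14]],
    [[0, 0, 0], [0, 0, -0.28]],
    [[0, 0, 0], [0, 0, -0.42]],
    [[0, 0, 0], [0, 0, -0.5]],
    [[0, 0, 0], [0, 0, -0.5]]
  ],
  "jaw": -1
}}

```text
t: 22.65
tool_pos: [0.4937, -0.0408, 0.0856]
eef_rot: [-180.0, 0.0, 170.0]
ft_force: [0.5, -0.3, 0.5]
grip_width: 0.0322
```

Run:
```python
from h import *
T=(.6008,-.0300,-10.1)
go(*inobj(T,-100,-42),.006,169.9)
c=cam('wrist'); save('pics/w9.png',c['frame'])
```

```text
meas [ 0.4937 -0.0408  0.0856] [-1.8000e+02  2.0000e-02  1.6995e+02] F [ 0.5 -0.3  0.5] w 0.0322 t 22.65
target [ 4.950e-01 -5.380e-02  6.000e-03  1.699e+02] shift [-0.036 -0.126  0.796] turn z 0.001
```

View pics/w9.png

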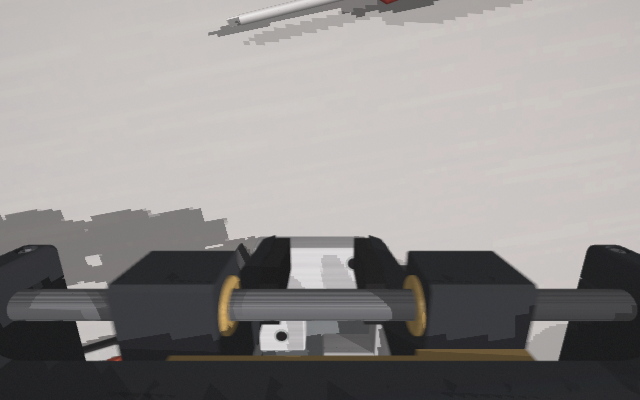

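The block's rear edge is at row 237, ahead of the fingertips. Lower behind it and push.

Emit:
{"name": "move_arm", "arguments": {
  "deltas": [
    [[0, -0.12, 0.2], [0, 0, 0]],
    [[0, -0.126, 0.4], [0, 0, 0]],
    [[0, -0.126, 0.6], [0, 0, 0]],
    [[0, -0.126, 0.795], [0, 0, 0]],
    [[0, -0.126, 0.795], [0, 0, 0]]
  ]
}}

```text
t: 23.2
tool_pos: [0.4894, -0.0525, 0.0038]
eef_rot: [180.0, -0.3, 169.8]
ft_force: [-0.1, 0.8, -0.1]
grip_width: 0.0005
```

Emit:
{"name": "move_arm", "arguments": {
  "deltas": [
    [[-0.06, 0, 0], [0, 0, 0]],
    [[-0.12, 0, 0], [0, 0, 0]],
    [[-0.17, 0, 0], [0, 0, 0]],
    [[-0.22, 0, 0], [0, 0, 0]],
    [[-0.27, 0, 0], [0, 0, 0]],
    [[-0.3, 0, 0], [0, 0, 0]],
    [[-0.33, 0, 0], [0, 0, 0]],
    [[-0.35, 0, 0], [0, 0, 0]],
    [[-0.35, 0, 0], [0, 0, 0]]
  ]
}}

```text
t: 24.1
tool_pos: [0.5264, -0.0594, 0.0059]
eef_rot: [-180.0, 0.0, 169.9]
ft_force: [-1.0, 0.4, -0.8]
grip_width: 0.0006
```

Emit:
{"name": "move_arm", "arguments": {
  "deltas": [
    [[-0.03, 0, 0], [0, 0, 0]],
    [[-0.06, 0, 0], [0, 0, 0]],
    [[-0.08, 0, 0], [0, 0, 0]],
    [[-0.1, 0, 0], [0, 0, 0]],
    [[-0.1, 0, 0], [0, 0, 0]]
  ]
}}

```text
t: 24.6
tool_pos: [0.5363, -0.0612, 0.006]
eef_rot: [-180.0, 0.0, 169.9]
ft_force: [-1.0, 0.0, -0.9]
grip_width: 0.0001
```

Emit:
{"name": "move_arm", "arguments": {
  "deltas": [
    [[-0.01, 0, 0], [0, 0, 0]],
    [[-0.02, 0, 0], [0, 0, 0]],
    [[-0.02, 0, 0], [0, 0, 0]]
  ]
}}

```text
t: 24.9
tool_pos: [0.5376, -0.0614, 0.0059]
eef_rot: [180.0, -0.0, 169.9]
ft_force: [-3.2, 0.9, 1.0]
grip_width: 0.0004
```

Emit:
{"name": "move_arm", "arguments": {
  "deltas": [
    [[-0.01, 0, 0], [0, 0, 0]],
    [[-0.02, 0, 0], [0, 0, 0]],
    [[-0.02, 0, 0], [0, 0, 0]]
  ]
}}

```text
t: 25.2
tool_pos: [0.5382, -0.0615, 0.0057]
eef_rot: [-180.0, -0.2, 169.9]
ft_force: [-8.8, 0.4, 6.7]
grip_width: 0.0006
```

Emit:
{"name": "move_arm", "arguments": {
  "deltas": [
    [[0.08, 0, 0], [0, 0, 0]],
    [[0.08, 0, -0.4], [0, 0, 0]],
    [[0, 0, -0.8], [0, 0, 0.13]],
    [[-0.2, -0.2, -1], [0, 0, 0.27]],
    [[-0.5, -0.4, -1], [0, 0, 0.41]],
    [[-0.5, -0.5, -1], [0, 0, 0.55]],
    [[-0.5, -0.5, -1], [0, 0, 0.69]],
    [[-0.5, -0.5, -1], [0, 0, 0.83]],
    [[-0.5, -0.5, -1], [0, 0, 0.97]],
    [[-0.5, -0.5, -1], [0, 0, 1]]
  ]
}}

```text
t: 26.2
tool_pos: [0.5805, -0.1199, 0.106]
eef_rot: [179.9, 0.1, 109.6]
ft_force: [0.3, -0.8, 0.0]
grip_width: 0.0004
```

Emit:
{"name": "move_arm", "arguments": {
  "deltas": [
    [[0, 0, -0.2], [0, 0, 0.14]],
    [[0, 0, -0.5], [0, 0, 0.28]],
    [[0, 0, -0.7], [0, 0, 0.42]],
    [[0, 0, -0.7], [0, 0, 0.5]],
    [[0, 0, -0.7], [0, 0, 0.5]]
  ]
}}

```text
t: 26.7
tool_pos: [0.5809, -0.12, 0.177]
eef_rot: [179.8, 0.0, 79.9]
ft_force: [-0.1, 0.8, 0.8]
grip_width: 0.0007
```

Run:
```python
from h import *
T=(.6008,-.0300,-10.1)
c=cam('wrist')
X=np.arange(60,-80,-.25);Y=np.arange(95,-100,-.25)
gx,gy=np.meshgrid(X,Y,indexing='ij')
q=np.stack([gx,gy],-1)@R2(T[2]).T/1000+np.array(T[:2])
p=(np.concatenate([q,np.full(gx.shape+(1,),.025)],-1)-c['o'])@c['R']
im=cv2.remap(c['frame'],(p[...,0]/p[...,2]*c['f']+c['cx']).astype('f4'),(p[...,1]/p[...,2]*c['f']+c['cy']).astype('f4'),1)
for v in range(-60,60,20): cv2.putText(im,str(v),(0,int((60-v)*4)),0,.4,(255,0,0)); im[int((60-v)*4)]=(255,0,0)
for v in range(-80,95,20): cv2.putText(im,str(v),(int((95-v)*4),12),0,.4,(0,0,255)); im[:,int((95-v)*4)]=(0,0,255)
save('pics/t10.png',im); print(bot.read_state()['tool_pos'])
```

```text
[ 0.58031789 -0.11978191  0.1760831 ]
```

View pics/t10.png

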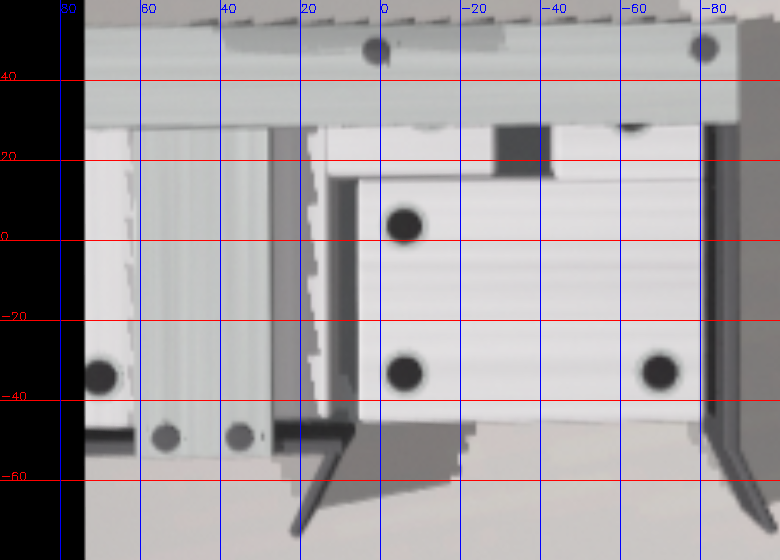

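The view shows the block body at y +5.5 to -81, flush against the foot at x≈16. Its rear is at x≈-45, inside the mouth. The leg face is at y≈13, so the bar is on the left wall. Hand in.

```bash
python3 -c "
from h import *
s=bot.read_state();print(s['t'],s['tool_pos'],s['ft_force']);print(bot.sign_off())"
```

```text
26.75 [ 0.58031789 -0.11978191  0.1760831 ] [-0.4042643  -0.18634174 -1.21250462]
the job is handed in; nothing more can be done
None
```

The elbow and the stepped block are both packed in the tray, and I handed the job in at 26.75 s with the gripper clear.

- **Elbow:** I carried it to the mouth, pushed it in to the back wall, then pushed it sideways into the side bay until it stopped firm (about 18 N).
- **Block:** I carried it into the lane after the elbow and pushed it home from behind, stopping at about 9 N.

My last wrist view, rectified to the tray, gave these tray positions:

| Part | Last check |
|---|---|
| Elbow | Straight; leg's right face at y ≈ 13 mm, so its origin is at about y 14 mm |
| Block | Body front against the elbow's foot at x ≈ 16 mm; rear at x ≈ -45 mm, inside the mouth at -53 mm |
| Spacer bar | Its gap to the left wall was out of sight; I infer it lies along that wall from the elbow's position |

**Disagreements:** Camera estimates of the tray position differed by 2 to 5 mm. The sideways push stopped about 1.6 mm short of the calculated position, which I put down to fingers slightly thicker than assumed. The later views agreed with the packed positions. While the block was in the gripper, one pose fit failed because the gripper hid part of it, so I used edge measurements instead.

I did not check the other things on the bench again at the end, but no move was planned near them and I felt no unexpected contact.

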